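# Free the tight locating block from the drill jig

### The job

Lift the loose yellow cap off the post of the orange locating block and set it upright in the round green holder. Then grip the bare steel post and rock the block side to side, towards one spring plunger and then the other, so that first one side of its foot clicks free while the other is still seated (do not yank it straight up), until it is out of the jig. Finish while holding the block level, still above its nest and just clear of the blue plunger housings (its underside no more than about 3 cm above them); leave everything else alone.

Things in the scene. Friction and masses are not known exactly. Their poses are not given: they have to be found in the camera images.
- nest (a point): Centre of the nest floor in the drill jig, on which the seated block's underside rests, 12 mm above the bench; z up. Blue plunger housings stand on both sides along its y (34 x 28 mm, 38 to 66 mm from the centre, tops 18 mm above this floor). Low stops (8 mm tall at the x ends, 4 mm at the y sides) keep the foot from shifting: it can only tilt about x or be lifted.
- block_grip (a point): Centre (half-way up) of the steel grip post of the orange block: square, 24 x 24 mm, 34 mm tall, faces square to the block's x and y, upright along z. It spans 30 to 64 mm above the block's underside, this point 47 mm. At the start it is hidden under the cap. The block's axes agree with the nest's while seated; mass about 0.26 kg.
- block_base (a point): Centre of the orange block's underside. Foot 44 (x) x 50 (y) x 30 mm. Turning the block about its x axis on the lower edge of one y side lifts the other side: after about 6 mm of lift (0.12 rad) that rib clicks past its plunger, at 10 mm it is fully past. One side takes 15 to 20 N of lift (10 to 15 N sideways at the post); both at once, twice that.
- foot_left (a point): Middle of the lower edge of the block's +y side (25 mm from block_base along the block's y), level with the nest floor when seated.
- foot_right (a point): Middle of the lower edge of the block's -y side (25 mm from block_base against the block's y), level with the nest floor when seated.
- cap_center (a point): Centre (half-way up) of the loose yellow plastic cap, a round cup turned open side down: 42 mm outside diameter, 40 mm tall, wall 3.5 mm, top 4 mm, about 30 g. At the start it stands over the block's post, its rim on the block's orange shoulder (30 mm above the block's underside); it must rise 36 mm to clear the post top. z up.
- holder_in (a point): Centre of the inner floor of the cap holder, a round green dish on a black square foot of 76 mm, fixed to the bench: inside diameter 54 mm, rim 62 mm across and 11 mm above this floor, floor 7 mm above the bench. The cap goes in as it comes off, open side down, its rim on this floor.
- tape: Bystander, to be left alone: grey ring of tape, 90 mm across, 24 mm tall, lying flat.
- wrench: Bystander, to be left alone: steel wrench, 160 mm long, lying flat.
- screwdriver: Bystander, to be left alone: screwdriver, 180 mm long, lying on the robot's left.
- profile: Bystander, to be left alone: offcut of aluminium U profile, 40 x 160 x 40 mm, open upwards.
- jar: Bystander, to be left alone: closed clear jar with black lid, 60 mm across, 80 mm tall.
- spare: Bystander, to be left alone: spare BLUE block with a round steel post (44 x 50 x 30 mm plus post 25 mm), standing; not the one to work on.
- block: The orange locating block as a whole; origin at block_base. A 2.3 mm rib runs low down on each y side of its foot, caught under a plunger nose when seated.
- cap: The yellow cap as a whole; origin at the centre of its open rim, 20 mm below cap_center.
- jig: The drill jig as a whole, fixed to the bench: aluminium plate 130 (x) x 170 (y) x 12 mm with two round-nosed spring plungers, one on each y side of the nest, which catch over the block's ribs; origin on the bench 12 mm below nest.
Things that resemble listed ones, but are neither listed nor needed, are in the scene too. Of the things that look like the cap, the middle-sized one is meant.

How it is judged (in metres and radians):
On the way, in this order (a step that is already met when the one before it is completed fails the run):
1. the cap stands upright in its holder, let go, and the block is still seated (horizontal distance between cap_center and holder_in below 0.012 m and z of cap_center in the frame of holder_in between 0.016 and 0.024 m and angle between cap_center's own z axis and vertical below 0.2 rad and contact force between cap and the fingers below 0.05 N and linear speed of cap below 0.02 m/s and z of block_base in the frame of nest below 0.004 m), for 0.2 s.
2. one side of the block's foot is rocked free (over 6 mm up) while the other is still seated (under 4 mm) (((z of foot_left in the frame of nest above 0.006 m and z of foot_right in the frame of nest below 0.004 m) or (z of foot_right in the frame of nest above 0.006 m and z of foot_left in the frame of nest below 0.004 m))), for 0.15 s.
At the end, for the whole second after the job is handed in: Block held still by the fingers, off the jig, within 30 mm sideways of its nest, level within 0.2 rad, lower edges over 18 mm and underside under 58 mm above the nest floor; cap released upright (0.2 rad) in its holder, within 12 mm of centre and 4 mm of the floor height (horizontal distance between cap_center and holder_in below 0.012 m and z of cap_center in the frame of holder_in between 0.016 and 0.024 m and angle between each of cap_center, block_base's own z axis and vertical below 0.2 rad and contact force between cap and the fingers below 0.05 N and z of each of foot_left, foot_right in the frame of nest above 0.018 m and z of block_base in the frame of nest below 0.058 m and horizontal distance between block_base and nest below 0.03 m and contact force between block and the fingers above 2 N and contact force between block and jig below 0.1 N and linear speed of block below 0.02 m/s); the arm keeps its last pose, push and grip.
It fails at once if a bystander is moved by more than 30 mm (distance of any of tape, wrench, screwdriver, profile, jar, spare from where it was at the start of the episode above 0.03 m).
It fails at once if the cap is dropped (falls freely, faster than 0.8 m/s) (linear speed of cap above 0.8 m/s and contact force between cap and the fingers below 0.01 N).
It also fails if it takes over 56 s, if anything falls off the work surface, if the arm or the gripper's body presses on something with over 40 N, if the wrist force passes 120 N, or if a joint passes its speed limit or range.

### The arm

A 6-joint arm with a two-finger parallel gripper is mounted at the origin on the work surface. World frame = base frame: x ahead of the robot, y to its left, z up, the work surface at z = 0. Lengths are in mm, angles in rad, forces in N, time in s.
With the tool pointing down it reaches from about 275 to 1000 mm from the base axis. Payload 8.4 kg.
Tool frame: the origin (TCP) lies midway between the tips of the shut fingers; the grasp point (between the pads) lies 19 mm behind it; z points along the fingers, y is the line along which they close (so a half turn about z gives the same grasp; the last joint's range is limited). The gripper opens to 85 mm and grips with 20 to 120 N. Pads are 22 mm wide; open, the fingers measure 114 mm over their backs; the gripper's body (76 mm by 85 mm) begins 54 mm behind the grasp point. The pads swing forward as they close: fully open they stand 13 mm farther back than shut.
Start: joints at [1.284, 0.353, 1.633, -0, 1.155, -0.002], TCP at [175.602, 599.826, 198.081] pointing down, gripper open.
Joint ranges: [-2.63, 2.63], [-0.92, 2.1], [0.06, 2.66], [-1.3, 4.44], [0, 2.69], [-3.02, 3.02]. Speed limits (rad/s): [2.22, 2.22, 2.79, 3.14, 3.14, 3.14].

### API

Orientations are given as [roll, pitch, yaw] about the fixed x, y, z axes, in that order (R = Rz(yaw) Ry(pitch) Rx(roll)).
In Python, from rig import r gives the robot as it stands.
- The arm moves only by the tool servo_tool, never from a script. Its argument "deltas" is a list of rows, each an object of numbers: "x", "y", "z": the shift along the world's x, y, z in mm; "rx", "ry", "rz": the turn, a rotation vector about the world's x, y, z in rad; "gripper": the gripper's target within -1 to 1 (fully open at 1, half-way at 0, shut at -1). A call has 1 to 10 rows; each row is the pose to reach, as a shift and turn from the pose commanded when the call began; what a row does not reach only later rows make up. A row lasts 1/10 s, in which the tool goes at most 50 mm and 8.59 degrees, less where a joint would pass 70% of its speed; a pose out of reach is approached as far as the arm can. A call with a gripper value outside its range is refused whole. The fingers move at their own pace and stop on an object; "newtons" is the grip in N (left out, the last holds). Time passes only in rows, so rows that repeat a pose let the fingers close. It gives the time, the measured TCP pose, the force, the opening and the grip force at its end, in the units of the state.
- r.sense(): the state, without advancing time (a new reading comes with each control period).
- r.grab_frame(name): name is "side" or "top" or "wrist"; returns the picture (480x640x3 uint8, blue, green, red); there is no depth.
- r.camera_params(name): a dict with "mtx" (3x3 intrinsics, pixels), "eye" and "orientation" of the camera in the world. Camera axes: x right, y down, z forward; pixel columns grow to the right and rows downward; lengths in mm; the calibration is good to about 2 mm. A picture is of the moment at which its call begins: read the wrist's pose just before it. camera_params takes no time and is no camera call; for the wrist camera it gives the pose at the moment of the call.
- r.sign_off(): hands the job in; it is judged then, once.
Trained networks look in the newest picture that a camera, given by its name, has taken for a name from the list of things; names that differ only in an ending like _2 or _b are one class to them, and where a whole thing is asked for, a point or a joint stands for the part that bears it (a point fixed in the world has none). Each returns a list of dicts, best first, with "conf" (0 to 1); they miss things now and then, are a little off and sometimes report something else, mostly with a low value. They report only what shows in the picture. A call takes as long as a camera call. They do not tell look-alikes from the thing itself.
- r.recognise(name, camera): "box" ([left, top, width, height] in pixels, round what is visible of it).
The state is a dict: "clock": time; "qpos": joint angles; "qvel": joint speeds; "joint_efforts": joint torques, N m; "eef_pos": TCP position; "tcp_rot": TCP orientation; "contact_force": force on the tool from outside, world axes, zero at the start; "wrist_torque": the same for the moment, N m; "opening": opening from 0.0 (shut) to 1.0 (fully open); "grasp_force": force on a finger pad.
Only numpy, scipy, OpenCV 4.12 (cv2) and the standard library are available. Lean on these libraries where they do the work, as an engineer would, in place of code of your own. Each camera call takes 0.05 s, during which the arm holds its last target. There are 200 camera calls.

## Working session

There is one attempt and no reset: what is moved stays moved. The work goes in short steps, Python scripts to look and compute and a tool call to move; the robot and the scene stay as the last step left them, time stands still between calls to the robot, and variables do not carry over. Pictures are saved under pics/ and viewed, at most 10 in all, crops included, and the job is handed in when it is done.

Besides the shell and the picture viewer there is one more tool, called after "Call:" in YAML: its name, and indented under it one key for each argument. servo_tool: Moves the arm, as the interface text tells. Its arguments: {"type":"object","properties":{"deltas":{"type":"array","items":{"type":"object","properties":{"x":{"type":"number"},"y":{"type":"number"},"z":{"type":"number"},"rx":{"type":"number"},"ry":{"type":"number"},"rz":{"type":"number"},"gripper":{"type":"number"}}}},"newtons":{"type":"number"}},"required":["deltas"]}

```bash
mkdir -p pics
cat > h.py <<'E'
from rig import r
import numpy as np, cv2
from scipy.spatial.transform import Rotation as R
def cam(n):
    p=r.camera_params(n); o=np.array(p["orientation"])
    M=o if o.shape==(3,3) else R.from_euler("xyz",o).as_matrix()
    return np.array(p["mtx"]),np.array(p["eye"]),M
def ray(n,u,v,z,c=None):
    K,e,M=c or cam(n); d=M@np.linalg.inv(K)@[u,v,1]; return e+d*(z-e[2])/d[2]
def proj(n,P,c=None):
    K,e,M=c or cam(n); q=K@(M.T@(np.array(P)-e)); return q[:2]/q[2]
E
python3 - <<'E'
from h import *
for n in("top","side"):
    p=r.camera_params(n);print(n,p["eye"],p["orientation"])
    cv2.imwrite(f"pics/{n}0.png",r.grab_frame(n))
    for k in("cap","block","jig","holder_in","spare"):
        print(k,[(np.round(d["box"]).tolist(),round(d["conf"],2)) for d in r.recognise(k,n)][:4])
print(r.sense())
E
```

```text
top [ 522.34488578   -5.67896463 1259.06714804] [-3.06890574  0.03017587 -1.5954539 ]
cap [([359.0, 309.0, 25.0, 24.0], 0.61), ([386.0, 247.0, 18.0, 16.0], 0.56), ([400.0, 306.0, 13.0, 16.0], 0.56)]
block [([382.0, 243.0, 16.0, 25.0], 0.2)]
jig [([353.0, 222.0, 78.0, 72.0], 0.74), ([386.0, 250.0, 16.0, 13.0], 0.44)]
holder_in [([281.0, 272.0, 26.0, 32.0], 0.85)]
spare [([268.0, 183.0, 23.0, 20.0], 0.9)]
side [ -63.62893476 -903.45393055  711.10361505] [-2.09071189  0.01711956 -0.65173163]
cap [([253.0, 264.0, 29.0, 40.0], 0.76), ([334.0, 241.0, 24.0, 27.0], 0.72), ([287.0, 296.0, 19.0, 19.0], 0.61)]
block [([333.0, 262.0, 25.0, 18.0], 0.5), ([233.0, 232.0, 38.0, 20.0], 0.4)]
jig [([311.0, 250.0, 75.0, 54.0], 0.64), ([333.0, 257.0, 26.0, 25.0], 0.4)]
holder_in [([231.0, 233.0, 40.0, 22.0], 0.8)]
spare [([312.0, 185.0, 22.0, 25.0], 0.66)]
{'clock': 0.6, 'qpos': array([ 1.28358240e+00,  3.52950781e-01,  1.63340733e+00, -3.08502521e-05,
        1.15523532e+00, -2.37701688e-03]), 'qvel': array([-0.00085757,  0.00029601,  0.00028783,  0.00114217, -0.00056151,
       -0.0013022 ]), 'joint_efforts': array([-1.58685045e-03, -6.04871249e+01, -3.42306769e+01,  1.62936803e-04,
        1.62365945e-03,  3.67429990e-06]), 'eef_pos': array([175.61882882, 599.80756386, 198.10858942]), 'tcp_rot': array([-3.14159182e+00,  2.82226657e-05,  2.85676820e+00]), 'contact_force': array([ 0.00319315, -0.07071921,  0.04108693]), 'wrist_torque': array([-0.0250519 ,  0.00055094,  0.07757716]), 'grasp_force': 0.0, 'opening': 0.9965300358547898}
```

Run:
```python
from h import *
t=cv2.imread("pics/top0.png");s=cv2.imread("pics/side0.png")
a=cv2.resize(t[170:350,250:450],(800,600)[:1]+(720,),interpolation=cv2.INTER_CUBIC)[:600]
cv2.imwrite("pics/a.png",cv2.resize(t[165:345,240:450],(700,600),interpolation=cv2.INTER_CUBIC))
cv2.imwrite("pics/b.png",cv2.resize(s[170:330,210:420],(788,600),interpolation=cv2.INTER_CUBIC))
c=cam("top")
print("cap",ray("top",395,255,82,c),"jig",ray("top",392,258,12,c),"holder",ray("top",294,288,12,c))
c=cam("side")
print("cap",ray("side",346,254.5,62,c),"holder",ray("side",251,244,12,c))
```

```text
cap [ 583.90724868 -122.71590536   82.        ] jig [ 580.01333929 -121.68956274   12.        ] holder [508.94382768 133.65429431  12.        ]
cap [ 588.38334246 -124.28818249   62.        ] holder [493.48791801 111.82134833  12.        ]
```

View pics/a.png

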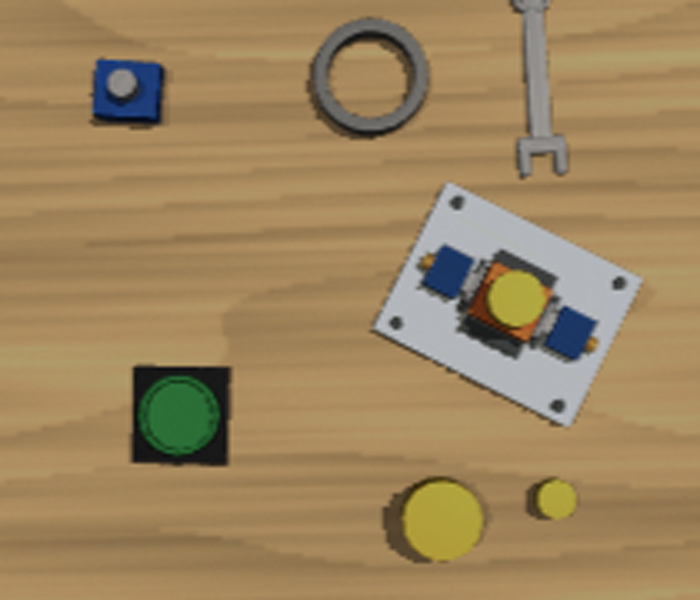

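View pics/b.png

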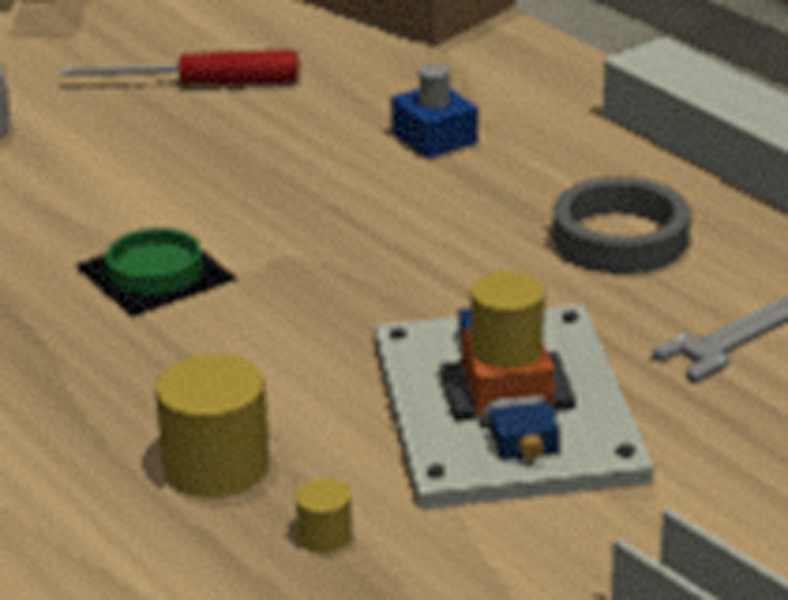

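View pics/top0.png

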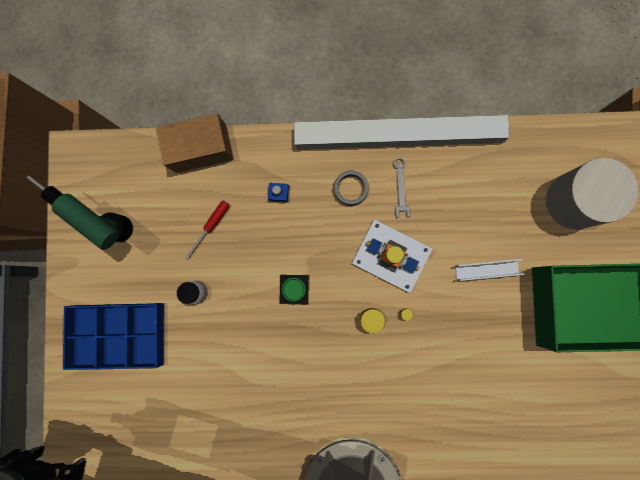

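Three yellow caps in the top picture: large (372,321), small (406,314), and the middle-sized one at (395,255), which stands on the orange block in the jig. The crops confirm that the last one is meant. The holder is at (294,289) and the housings at about (374,247) and (412,265).

Run:
```python
from h import *
c=cam("top"); A=lambda u,v:(240+(u+.5)/3.3333-.5,165+(v+.5)/3.3333-.5)
g=lambda u,v,z:ray("top",*A(u,v),z,c)
print("cap",g(517,299,82))
J=np.array([g(*p,12) for p in((448,182),(641,280),(570,426),(373,330))]);print(J.mean(0))
for i in range(4):
    d=J[(i+1)%4]-J[i];print(np.linalg.norm(d),np.degrees(np.arctan2(d[1],d[0])))
h=g(448,272,30)-g(572,334,30);print("hous",np.linalg.norm(h),np.degrees(np.arctan2(h[1],h[0])),(g(448,272,30)+g(572,334,30))/2)
print("holder",g(179,415,18),np.mean([g(*p,5) for p in((133,367),(230,367),(228,465),(132,463))],0))
c2=cam("side");B=lambda u,v:(210+(u+.5)/3.752-.5,170+(v+.5)/3.75-.5)
print("side cap",ray("side",*B(508,290),82,c2),"holder",ray("side",*B(154,252),18,c2))
for z in(60,):print("big",g(443,520,z),"small",g(556,499,30), "side", ray("side",*B(211,383),70,c2),ray("side",*B(324,494),35,c2))
```

```text
cap [ 585.50815526 -122.16584015   82.        ]
[ 585.48637436 -121.7771875    12.        ]
167.41670712143636 -118.7897643401418
125.7905028181939 152.12604956067443
168.60978245365598 62.507960778737065
129.59590609266178 -28.409228951835136
hous 105.3968330061649 61.74030771761208 [ 585.44314253 -121.75925972   30.        ]
holder [506.09524472 134.71627926  18.        ] [505.58640809 134.85657884   5.        ]
side cap [ 585.41407759 -124.47975249   82.        ] holder [505.32634034 131.81156121  18.        ]
big [424.59117137 -64.28958708  60.        ] small [ 436.00173016 -151.5799114    30.        ] side [414.69015696 -82.67051284  70.        ] [ 431.28929708 -161.22748768   35.        ]
```

Call:
servo_tool:
  deltas:
    - {"x":22,"y":-39,"gripper":1}
    - {"x":44,"y":-78}
    - {"x":66,"y":-117}
    - {"x":88,"y":-156}
    - {"x":110,"y":-195,"rz":-0.05}
    - {"x":132,"y":-234,"rz":-0.1}
    - {"x":154,"y":-273,"rz":-0.15}
    - {"x":176,"y":-312,"rz":-0.21}
    - {"x":198,"y":-351,"rz":-0.21}
    - {"x":220,"y":-390,"rz":-0.21}

```text
invalid input
```

Call:
servo_tool:
  deltas:
    - {"x":22,"y":-39,"z":0,"rx":0,"ry":0,"rz":0,"gripper":1}
    - {"x":44,"y":-78,"z":0,"rx":0,"ry":0,"rz":0,"gripper":1}
    - {"x":66,"y":-117,"z":0,"rx":0,"ry":0,"rz":0,"gripper":1}
    - {"x":88,"y":-156,"z":0,"rx":0,"ry":0,"rz":0,"gripper":1}
    - {"x":110,"y":-195,"z":0,"rx":0,"ry":0,"rz":-0.05,"gripper":1}
    - {"x":132,"y":-234,"z":0,"rx":0,"ry":0,"rz":-0.1,"gripper":1}
    - {"x":154,"y":-273,"z":0,"rx":0,"ry":0,"rz":-0.15,"gripper":1}
    - {"x":176,"y":-312,"z":0,"rx":0,"ry":0,"rz":-0.21,"gripper":1}
    - {"x":198,"y":-351,"z":0,"rx":0,"ry":0,"rz":-0.21,"gripper":1}
    - {"x":220,"y":-390,"z":0,"rx":0,"ry":0,"rz":-0.21,"gripper":1}
  newtons: 30

```text
clock: 1.6
eef_pos: [396.3, 208.3, 198.4]
tcp_rot: [3.141, 0.001, 2.647]
contact_force: [0.4, -0.0, -0.4]
opening: 0.998
grasp_force: 0.0
```

Call:
servo_tool:
  deltas:
    - {"x":21,"y":-37,"z":-5,"gripper":1}
    - {"x":42,"y":-74,"z":-10,"gripper":1}
    - {"x":63,"y":-111,"z":-15,"gripper":1}
    - {"x":84,"y":-148,"z":-20,"gripper":1}
    - {"x":105,"y":-185,"z":-25,"gripper":1}
    - {"x":126,"y":-222,"z":-30,"gripper":1}
    - {"x":147,"y":-259,"z":-35,"gripper":1}
    - {"x":168,"y":-296,"z":-40,"gripper":1}
    - {"x":189,"y":-331,"z":-45,"gripper":1}
    - {"x":189,"y":-331,"z":-45,"gripper":1}
  newtons: 30

```text
invalid input
```

Run:
```python
from h import *
s=r.sense();print(s["eef_pos"],s["tcp_rot"],s["qpos"])
c=cam("wrist");f=r.grab_frame("wrist");cv2.imwrite("pics/w1.png",f)
print(c[1]);
for k in("cap","jig"):
  for d in r.recognise(k,"wrist"):print(k,np.round(d["box"]),d["conf"])
m=cv2.inRange(cv2.cvtColor(f,cv2.COLOR_BGR2HSV),(22,110,110),(34,255,255));n,l,st,ce=cv2.connectedComponentsWithStats(m)
for i in range(1,n):
  if st[i,4]>500:print(st[i],ce[i],ray("wrist",*ce[i],82,c))
print("pred", proj("wrist",(585.5,-123,82),c))
```

```text
[396.29356255 208.26442979 198.44499573] [3.14082403e+00 5.22673714e-04 2.64691324e+00] [ 4.80513601e-01  7.07982993e-02  1.99511020e+00 -1.67386924e-06
  1.07475465e+00 -5.95602721e-01]
[331.95391499 242.67348721 375.36039244]
cap [ 95. 307.  76.  63.] 0.66
cap [142. 456.  21.  24.] 0.49
jig [118. 394. 123.  78.] 0.84
[  94  331   53   37 1299] [118.70284834 348.19168591] [410.52593201 -39.16857105  82.        ]
pred [155.37332528 488.53230752]
```

View pics/w1.png

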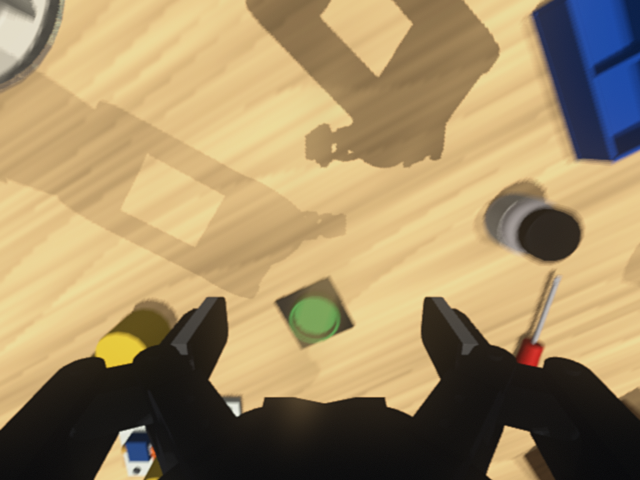

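The wrist picture shows the dish rim at about (314,317), the big cap at (118,348) and the jig at the lower left. Rows need every key.

Call:
servo_tool:
  deltas:
    - {"x":21,"y":-37,"z":-5,"rx":0,"ry":0,"rz":0,"gripper":1}
    - {"x":42,"y":-74,"z":-10,"rx":0,"ry":0,"rz":0,"gripper":1}
    - {"x":63,"y":-111,"z":-15,"rx":0,"ry":0,"rz":0,"gripper":1}
    - {"x":84,"y":-148,"z":-20,"rx":0,"ry":0,"rz":0,"gripper":1}
    - {"x":105,"y":-185,"z":-25,"rx":0,"ry":0,"rz":0,"gripper":1}
    - {"x":126,"y":-222,"z":-30,"rx":0,"ry":0,"rz":0,"gripper":1}
    - {"x":147,"y":-259,"z":-35,"rx":0,"ry":0,"rz":0,"gripper":1}
    - {"x":168,"y":-296,"z":-40,"rx":0,"ry":0,"rz":0,"gripper":1}
    - {"x":189,"y":-331,"z":-45,"rx":0,"ry":0,"rz":0,"gripper":1}
    - {"x":189,"y":-331,"z":-45,"rx":0,"ry":0,"rz":0,"gripper":1}
  newtons: 30

```text
clock: 2.75
eef_pos: [587.0, -123.6, 152.4]
tcp_rot: [-3.141, 0.001, 2.645]
contact_force: [0.5, 0.9, -0.4]
opening: 0.998
grasp_force: 0.0
```

Run:
```python
from h import *
s=r.sense();print(s["eef_pos"],s["tcp_rot"],s["qpos"])
c=cam("wrist");f=r.grab_frame("wrist");cv2.imwrite("pics/w2.png",f)
m=cv2.inRange(cv2.cvtColor(f,cv2.COLOR_BGR2HSV),(22,110,110),(34,255,255));n,l,st,ce=cv2.connectedComponentsWithStats(m)
for i in range(1,n):
  if st[i,4]>500:print(st[i],ce[i],ray("wrist",*ce[i],82,c))
print("pred", proj("wrist",(585.5,-123,82),c))
```

```text
[ 587.01826895 -123.59575177  152.37362519] [-3.14135855e+00  1.41943630e-03  2.64516280e+00] [-2.09625518e-01  3.60215398e-01  1.73306225e+00 -7.23009101e-04
  1.04701989e+00 -1.28363062e+00]
[ 250    0   83   58 3094] [290.49418229  20.69747899] [445.8960714  -72.33853432  82.        ]
[ 192   65   36   40 1091] [209.39138405  83.74152154] [ 451.94143506 -139.96937282   82.        ]
[ 302  211   52   52 2118] [327.67752597 236.60151086] [ 586.28975042 -120.33898172   82.        ]
pred [324.18884165 237.30826614]
```

View pics/w2.png

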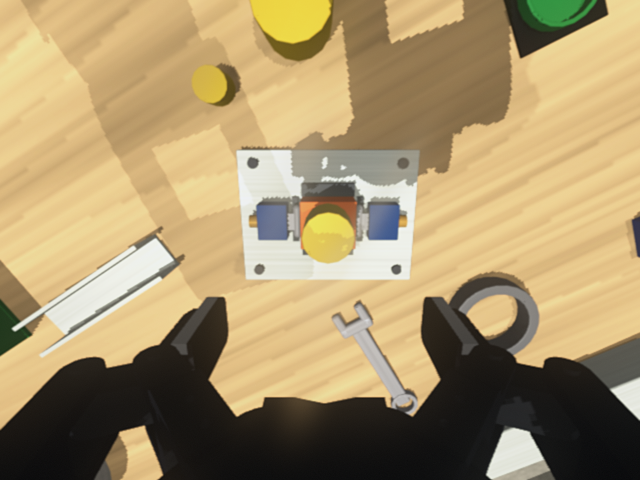

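The cap's top is at (328,237), centred between the housings at (272,221) and (384,222), which lie level. So the yaw is right, and I can go down onto it.

Call:
servo_tool:
  deltas:
    - {"x":-1,"y":1,"z":-30,"rx":0,"ry":0,"rz":0,"gripper":1}
    - {"x":-1,"y":1,"z":-55,"rx":0,"ry":0,"rz":0,"gripper":1}
    - {"x":-1,"y":1,"z":-75,"rx":0,"ry":0,"rz":0,"gripper":1}
    - {"x":-1,"y":1,"z":-90,"rx":0,"ry":0,"rz":0,"gripper":1}
    - {"x":-1,"y":1,"z":-100,"rx":0,"ry":0,"rz":0,"gripper":1}
    - {"x":-1,"y":1,"z":-105,"rx":0,"ry":0,"rz":0,"gripper":1}
    - {"x":-1,"y":1,"z":-105,"rx":0,"ry":0,"rz":0,"gripper":1}
  newtons: 20

```text
clock: 3.5
eef_pos: [583.6, -119.8, 47.9]
tcp_rot: [-3.142, -0.0, 2.647]
contact_force: [-0.3, 0.1, -0.1]
opening: 1.003
grasp_force: 0.0
```

Call:
servo_tool:
  deltas:
    - {"x":0,"y":0,"z":0,"rx":0,"ry":0,"rz":0,"gripper":-1}
    - {"x":0,"y":0,"z":0,"rx":0,"ry":0,"rz":0,"gripper":-1}
    - {"x":0,"y":0,"z":0,"rx":0,"ry":0,"rz":0,"gripper":-1}
    - {"x":0,"y":0,"z":0,"rx":0,"ry":0,"rz":0,"gripper":-1}
    - {"x":0,"y":0,"z":0,"rx":0,"ry":0,"rz":0,"gripper":-1}
    - {"x":0,"y":0,"z":0,"rx":0,"ry":0,"rz":0,"gripper":-1}
    - {"x":0,"y":0,"z":0,"rx":0,"ry":0,"rz":0,"gripper":-1}
  newtons: 20

```text
clock: 4.2
eef_pos: [584.1, -120.7, 48.9]
tcp_rot: [-3.142, 0.001, 2.647]
contact_force: [-2.5, -1.2, 6.7]
opening: 0.001
grasp_force: 3.9
```

Run:
```python
from h import *
s=r.sense();print(s)
f=r.grab_frame("side");w=r.grab_frame("wrist")
a=cv2.resize(f[190:310,290:410],(400,400),interpolation=cv2.INTER_CUBIC)
b=cv2.resize(w[100:400,150:500],(400,343))
o=np.zeros((400,800,3),np.uint8);o[:,:400]=a;o[:343,400:]=b;cv2.imwrite("pics/c.png",o)
```

```text
{'clock': 4.2, 'qpos': array([-2.05996777e-01,  4.85190451e-01,  1.81115041e+00, -6.11314872e-04,
        8.43932282e-01, -1.28158099e+00]), 'qvel': array([ 0.00116945, -0.00054872, -0.00176455,  0.00028524,  0.00216583,
       -0.00100382]), 'joint_efforts': array([ 1.27152689e+00, -5.70044804e+01, -2.42361081e+01,  5.17960601e-01,
       -2.58831577e-01,  5.33938746e-04]), 'eef_pos': array([ 584.09385113, -120.69580395,   48.87839921]), 'tcp_rot': array([-3.14153060e+00,  1.39505346e-03,  2.64678652e+00]), 'contact_force': array([-2.46836996, -1.1764453 ,  6.6655579 ]), 'wrist_torque': array([-0.35659458,  0.309318  , -0.03122657]), 'grasp_force': 3.880251380669506, 'opening': 0.0014328909862493578}
```

View pics/c.png

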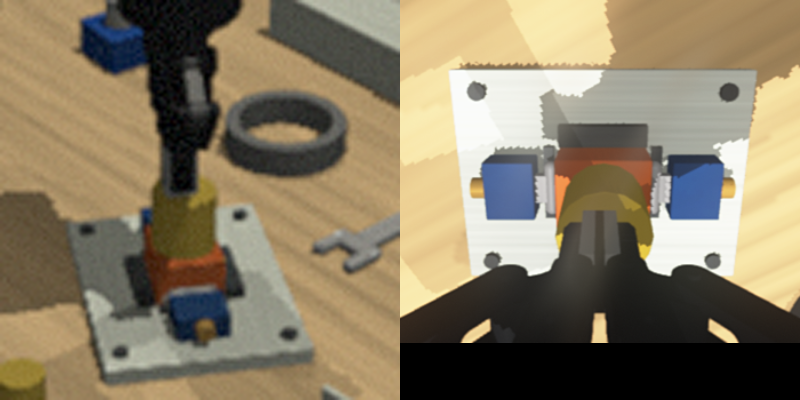

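The shut fingertips stand on the cap's top, at about (344,247) in the full side picture. The cap is still seated. The reported TCP height contradicts this, so I'll check it against the cameras.

Run:
```python
from h import *
for P in((584,-121,49),(584,-121,82),(585.5,-123,82)):print(P,proj("side",P),proj("top",P))
K,e,M=cam("wrist");print(K.round(1).tolist(),e,M.round(3).tolist())
s=r.sense();print("eye in tool",R.from_euler("xyz",s["tcp_rot"]).as_matrix().T@(e-s["eef_pos"]))
# where TCP should show in the wrist view
print("tcp in wrist px",proj("wrist",s["eef_pos"]), "cap top", proj("wrist",(585.5,-122.5,82)))
obj=np.array([[-65,-85,0],[-65,85,0],[65,85,0],[65,-85,0]],float)
img=np.array([(237,151),(419,150),(409,279),(246,279)],float)
ok,rv,tv=cv2.solvePnP(obj,img,K,None,flags=cv2.SOLVEPNP_ITERATIVE)
Rm=cv2.Rodrigues(rv)[0];print("cam in jig at w2",(-Rm.T@tv).ravel(),"expected height ~",152.4+e[2]-s["eef_pos"][2]-12)
img=np.array([(450,70),(756,70),(735,275),(472,275)],float);img=np.c_[(img[:,0]-400)*350/400+150,img[:,1]*300/343+100]
ok,rv,tv=cv2.solvePnP(obj,img,K,None);print("now",(-cv2.Rodrigues(rv)[0].T@tv).ravel(),"exp",e[2]-12)
```

```text
(584, -121, 49) [343.38584085 259.7034725 ] [393.0240345  255.70242928]
(584, -121, 82) [343.44997744 246.50943183] [394.29336799 254.98052793]
(585.5, -123, 82) [344.60913231 246.66352786] [395.09453385 254.34523843]
[[330.4, 0.0, 324.1], [0.0, 330.4, 240.5], [0.0, 0.0, 1.0]] [519.67889928 -86.07595995 225.73788324] [[0.475, 0.843, 0.252], [0.88, -0.455, -0.137], [-0.0, 0.287, -0.958]]
eye in tool [ 7.29004941e+01 -1.29779240e-01 -1.76958347e+02]
tcp in wrist px [324.48584348 273.98131736] cap top [322.62640244 304.39463879]
cam in jig at w2 [-72.32748416  -1.42902396 319.73809555] expected height ~ 317.2621110159874
now [-73.82803136  -1.20309959 215.54053263] exp 213.73788323915463
```

The numbers agree. The wrist camera height matches the reported pose, but the real fingertips are about 33 mm short of the reported TCP: contact was at z = 82 with 48.9 reported, and the open tips also look nearer than they should. I'll work with true tip = reported + 33, so I rise, reopen and go lower while watching the force.

Call:
servo_tool:
  deltas:
    - {"x":0,"y":0,"z":10,"rx":0,"ry":0,"rz":0,"gripper":-1}
    - {"x":0,"y":0,"z":20,"rx":0,"ry":0,"rz":0,"gripper":1}
    - {"x":0,"y":0,"z":20,"rx":0,"ry":0,"rz":0,"gripper":1}
    - {"x":1,"y":-2,"z":20,"rx":0,"ry":0,"rz":0,"gripper":1}
    - {"x":1,"y":-2,"z":20,"rx":0,"ry":0,"rz":0,"gripper":1}
    - {"x":1,"y":-2,"z":20,"rx":0,"ry":0,"rz":0,"gripper":1}
    - {"x":1,"y":-2,"z":20,"rx":0,"ry":0,"rz":0,"gripper":1}
    - {"x":1,"y":-2,"z":10,"rx":0,"ry":0,"rz":0,"gripper":1}
    - {"x":1,"y":-2,"z":0,"rx":0,"ry":0,"rz":0,"gripper":1}
    - {"x":1,"y":-2,"z":0,"rx":0,"ry":0,"rz":0,"gripper":1}
  newtons: 20

```text
clock: 5.3
eef_pos: [583.1, -121.8, 46.0]
tcp_rot: [-3.141, -0.003, 2.647]
contact_force: [-0.5, 0.1, 0.6]
opening: 1.0
grasp_force: 0.0
```

Run:
```python
from h import *
s=r.sense();print(s["eef_pos"],s["opening"],s["contact_force"])
f=r.grab_frame("side");w=r.grab_frame("wrist")
a=cv2.resize(f[190:310,290:410],(400,400),interpolation=cv2.INTER_CUBIC)
b=cv2.resize(w[100:400,150:500],(400,343))
o=np.zeros((400,800,3),np.uint8);o[:,:400]=a;o[:343,400:]=b;cv2.imwrite("pics/d.png",o)
```

```text
[ 583.11053106 -121.81422199   45.97211   ] 1.0004396323332103 [-0.53697269  0.0532933   0.63811227]
```

View pics/d.png

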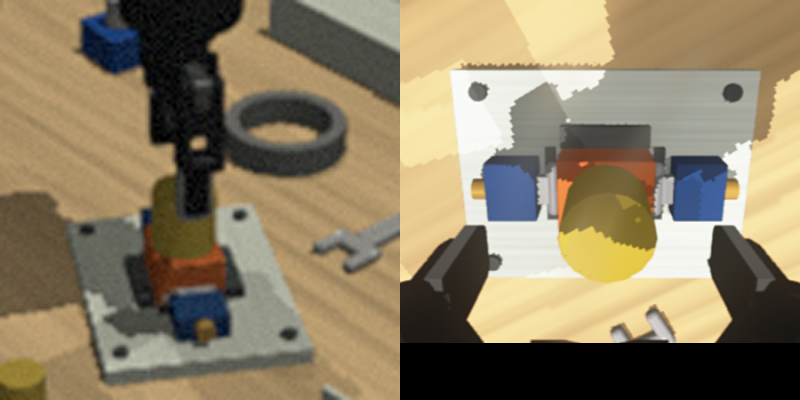

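The cap is undisturbed and sits between the open fingers in the wrist view, its top spanning about (560–657, 165–281) in the composite. Now I'll go lower.

Run:
```python
from h import *
p=ray("wrist",331,345.8,82);print("far edge",p)
l=ray("wrist",150+558*.875-350,300,82);q=ray("wrist",150+657*.875-350,300,82);print((l+q)/2,np.linalg.norm(l-q))
bx=np.array([.88,-.474,0]);print("centre from far edge",p-21*bx)
```

```text
far edge [ 606.84381735 -130.64778031   82.        ]
[ 584.84955283 -118.64595582   82.        ] 41.13618782233373
centre from far edge [ 588.36381735 -120.69378031   82.        ]
```

Call:
servo_tool:
  deltas:
    - {"x":0,"y":0,"z":-10,"rx":0,"ry":0,"rz":0,"gripper":1}
    - {"x":0,"y":0,"z":-20,"rx":0,"ry":0,"rz":0,"gripper":1}
    - {"x":0,"y":0,"z":-25,"rx":0,"ry":0,"rz":0,"gripper":1}
    - {"x":0,"y":0,"z":-29,"rx":0,"ry":0,"rz":0,"gripper":1}
    - {"x":0,"y":0,"z":-29,"rx":0,"ry":0,"rz":0,"gripper":1}
  newtons: 20

```text
clock: 5.9
eef_pos: [584.2, -122.1, 18.3]
tcp_rot: [-3.141, -0.001, 2.647]
contact_force: [-0.9, -0.1, 0.1]
opening: 1.0
grasp_force: 0.0
```

Call:
servo_tool:
  deltas:
    - {"x":1.5,"y":2.5,"z":0,"rx":0,"ry":0,"rz":0,"gripper":1}
    - {"x":1.5,"y":2.5,"z":0,"rx":0,"ry":0,"rz":0,"gripper":0.2}
    - {"x":1.5,"y":2.5,"z":0,"rx":0,"ry":0,"rz":0,"gripper":0.1}
    - {"x":1.5,"y":2.5,"z":0,"rx":0,"ry":0,"rz":0,"gripper":0.1}
    - {"x":1.5,"y":2.5,"z":0,"rx":0,"ry":0,"rz":0,"gripper":0.05}
    - {"x":1.5,"y":2.5,"z":0,"rx":0,"ry":0,"rz":0,"gripper":0}
    - {"x":1.5,"y":2.5,"z":0,"rx":0,"ry":0,"rz":0,"gripper":-0.05}
    - {"x":1.5,"y":2.5,"z":0,"rx":0,"ry":0,"rz":0,"gripper":-0.1}
  newtons: 20

```text
clock: 6.7
eef_pos: [586.2, -119.7, 19.4]
tcp_rot: [3.142, 0.0, 2.647]
contact_force: [-1.3, 0.5, 4.2]
opening: 0.495
grasp_force: 20.1
```

Gripped at an opening of 42 mm. Now I lift.

Call:
servo_tool:
  deltas:
    - {"x":0,"y":0,"z":5,"rx":0,"ry":0,"rz":0,"gripper":-0.5}
    - {"x":0,"y":0,"z":12,"rx":0,"ry":0,"rz":0,"gripper":-0.5}
    - {"x":0,"y":0,"z":20,"rx":0,"ry":0,"rz":0,"gripper":-0.5}
    - {"x":0,"y":0,"z":30,"rx":0,"ry":0,"rz":0,"gripper":-0.5}
    - {"x":0,"y":0,"z":40,"rx":0,"ry":0,"rz":0,"gripper":-0.5}
    - {"x":0,"y":0,"z":50,"rx":0,"ry":0,"rz":0,"gripper":-0.5}
    - {"x":0,"y":0,"z":60,"rx":0,"ry":0,"rz":0,"gripper":-0.5}
    - {"x":0,"y":0,"z":60,"rx":0,"ry":0,"rz":0,"gripper":-0.5}
  newtons: 20

```text
clock: 7.5
eef_pos: [587.2, -119.9, 80.9]
tcp_rot: [3.141, 0.003, 2.647]
contact_force: [0.4, 0.1, -0.7]
opening: 0.494
grasp_force: 20.4
```

Run:
```python
from h import *
s=r.sense();print(s["eef_pos"],s["opening"],s["contact_force"],s["grasp_force"])
c=cam("side");f=r.grab_frame("side");w=r.grab_frame("wrist");cv2.imwrite("pics/side2.png",f)
for k in("cap","block","holder_in"):
    print(k,[(np.round(d["box"]).tolist(),round(d["conf"],2)) for d in r.recognise(k,"side")][:4])
a=cv2.resize(f[190:310,290:410],(400,400),interpolation=cv2.INTER_CUBIC)
b=cv2.resize(w[100:400,150:500],(400,343))
o=np.zeros((400,800,3),np.uint8);o[:,:400]=a;o[:343,400:]=b;cv2.imwrite("pics/e.png",o)
```

```text
[ 587.21155084 -119.89284407   80.93394405] 0.49371946293526203 [ 0.40703549  0.06984725 -0.74903582] 20.422482434660196
cap [([336.0, 217.0, 20.0, 25.0], 0.75), ([288.0, 296.0, 19.0, 25.0], 0.75), ([250.0, 265.0, 29.0, 41.0], 0.69)]
block [([334.0, 248.0, 24.0, 32.0], 0.81), ([315.0, 187.0, 21.0, 25.0], 0.17)]
holder_in [([232.0, 233.0, 39.0, 21.0], 0.81), ([231.0, 181.0, 62.0, 15.0], 0.58), ([314.0, 189.0, 24.0, 22.0], 0.22)]
```

View pics/e.png

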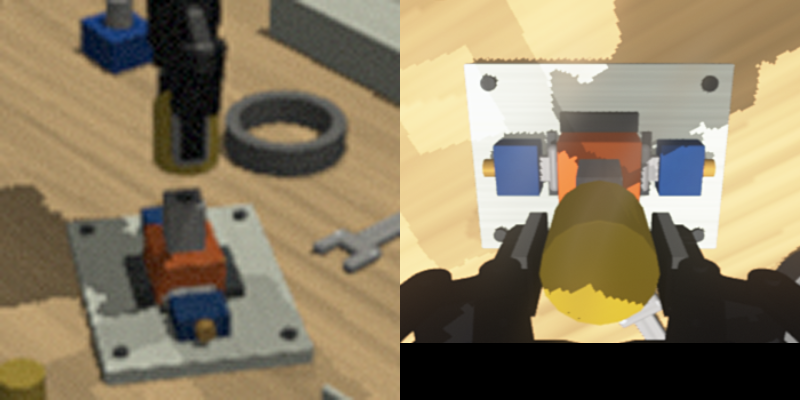

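The cap is held and the block with its bare post is still seated; the post top is at about (600,180) in the composite. Going to the holder.

Call:
servo_tool:
  deltas:
    - {"x":-10,"y":32,"z":0,"rx":0,"ry":0,"rz":0,"gripper":-0.5}
    - {"x":-20,"y":64,"z":0,"rx":0,"ry":0,"rz":0,"gripper":-0.5}
    - {"x":-30,"y":96,"z":0,"rx":0,"ry":0,"rz":0,"gripper":-0.5}
    - {"x":-40,"y":128,"z":0,"rx":0,"ry":0,"rz":0,"gripper":-0.5}
    - {"x":-50,"y":160,"z":0,"rx":0,"ry":0,"rz":0,"gripper":-0.5}
    - {"x":-60,"y":192,"z":-10,"rx":0,"ry":0,"rz":0,"gripper":-0.5}
    - {"x":-70,"y":224,"z":-25,"rx":0,"ry":0,"rz":0,"gripper":-0.5}
    - {"x":-81,"y":256,"z":-45,"rx":0,"ry":0,"rz":0,"gripper":-0.5}
    - {"x":-81,"y":256,"z":-55,"rx":0,"ry":0,"rz":0,"gripper":-0.5}
    - {"x":-81,"y":256,"z":-55,"rx":0,"ry":0,"rz":0,"gripper":-0.5}
  newtons: 20

```text
clock: 8.75
eef_pos: [503.6, 136.5, 22.5]
tcp_rot: [-3.139, -0.002, 2.649]
contact_force: [-0.5, 0.1, -0.1]
opening: 0.49
grasp_force: 20.5
```

Run:
```python
from h import *
s=r.sense();print(s["eef_pos"],s["opening"],s["contact_force"],s["grasp_force"])
f=r.grab_frame("side");w=r.grab_frame("wrist")
a=cv2.resize(f[185:275,195:305],(489,400),interpolation=cv2.INTER_CUBIC)
b=cv2.resize(w[100:400,150:500],(310,266))
o=np.zeros((400,800,3),np.uint8);o[:,:489]=a;o[:266,489:799]=b;cv2.imwrite("pics/f.png",o)
z=s["eef_pos"][2]+23
print("rim z",z,"side proj holder rim centre",proj("side",(505.5,134.5,18)),"cap rim centre if above holder",proj("side",(505.5,134.5,z)),"per mm y",proj("side",(505.5,144.5,z)))
```

```text
[503.55329456 136.5229019   22.4798433 ] 0.4897751199299874 [-0.46752066  0.13326798 -0.14650792] 20.481713265180588
rim z 45.47984329818847 side proj holder rim centre [250.15346684 236.36318475] cap rim centre if above holder [249.25657731 226.40291053] per mm y [247.07062404 224.78632039]
```

View pics/f.png

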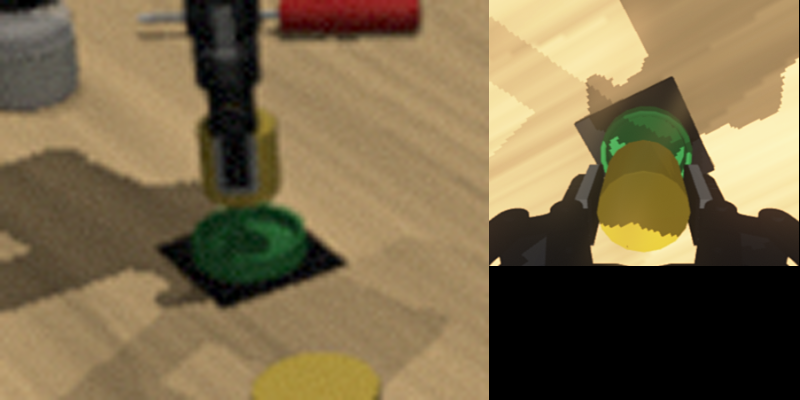

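The cap hangs just over the dish: cap at column 239 and dish at column 249 in the side crop, so about 3 mm short in +x. I correct that and go down.

Call:
servo_tool:
  deltas:
    - {"x":3,"y":-0.5,"z":-5,"rx":0,"ry":0,"rz":0,"gripper":-0.5}
    - {"x":3,"y":-0.5,"z":-12,"rx":0,"ry":0,"rz":0,"gripper":-0.5}
    - {"x":3,"y":-0.5,"z":-18,"rx":0,"ry":0,"rz":0,"gripper":-0.5}
    - {"x":3,"y":-0.5,"z":-24,"rx":0,"ry":0,"rz":0,"gripper":-0.5}
    - {"x":3,"y":-0.5,"z":-30,"rx":0,"ry":0,"rz":0,"gripper":-0.5}
    - {"x":3,"y":-0.5,"z":-33,"rx":0,"ry":0,"rz":0,"gripper":-0.5}
    - {"x":3,"y":-0.5,"z":-33,"rx":0,"ry":0,"rz":0,"gripper":-0.5}
  newtons: 20

```text
clock: 9.55
eef_pos: [507.7, 135.7, -9.5]
tcp_rot: [-3.141, -0.001, 2.647]
contact_force: [-1.2, 0.2, -0.3]
opening: 0.491
grasp_force: 20.5
```

Call:
servo_tool:
  deltas:
    - {"x":-1,"y":0,"z":-2,"rx":0,"ry":0,"rz":0,"gripper":-0.5}
    - {"x":-1,"y":0,"z":-4,"rx":0,"ry":0,"rz":0,"gripper":-0.5}
    - {"x":-1,"y":0,"z":-5,"rx":0,"ry":0,"rz":0,"gripper":-0.5}
    - {"x":-1,"y":0,"z":-6,"rx":0,"ry":0,"rz":0,"gripper":-0.5}
    - {"x":-1,"y":0,"z":-6,"rx":0,"ry":0,"rz":0,"gripper":-0.5}
  newtons: 20

```text
clock: 10.05
eef_pos: [507.1, 135.8, -15.0]
tcp_rot: [-3.142, -0.0, 2.647]
contact_force: [-0.1, 0.3, 0.7]
opening: 0.49
grasp_force: 20.5
```

Call:
servo_tool:
  deltas:
    - {"x":0,"y":0,"z":-1,"rx":0,"ry":0,"rz":0,"gripper":-0.5}
    - {"x":0,"y":0,"z":-2,"rx":0,"ry":0,"rz":0,"gripper":-0.5}
    - {"x":0,"y":0,"z":-2,"rx":0,"ry":0,"rz":0,"gripper":-0.5}
  newtons: 20

```text
clock: 10.35
eef_pos: [507.3, 135.9, -15.8]
tcp_rot: [3.141, 0.0, 2.647]
contact_force: [-4.5, -1.5, 16.8]
opening: 0.493
grasp_force: 21.7
```

It touches the floor where expected (16.8 N at −15.8). I ease off, release and rise.

Call:
servo_tool:
  deltas:
    - {"x":0,"y":0,"z":1.5,"rx":0,"ry":0,"rz":0,"gripper":-0.5}
    - {"x":0,"y":0,"z":1.5,"rx":0,"ry":0,"rz":0,"gripper":0.2}
    - {"x":0,"y":0,"z":1.5,"rx":0,"ry":0,"rz":0,"gripper":1}
    - {"x":0,"y":0,"z":1.5,"rx":0,"ry":0,"rz":0,"gripper":1}
    - {"x":0,"y":0,"z":1.5,"rx":0,"ry":0,"rz":0,"gripper":1}
    - {"x":0,"y":0,"z":10,"rx":0,"ry":0,"rz":0,"gripper":1}
    - {"x":0,"y":0,"z":30,"rx":0,"ry":0,"rz":0,"gripper":1}
    - {"x":0,"y":0,"z":60,"rx":0,"ry":0,"rz":0,"gripper":1}
    - {"x":0,"y":0,"z":100,"rx":0,"ry":0,"rz":0,"gripper":1}
    - {"x":0,"y":0,"z":100,"rx":0,"ry":0,"rz":0,"gripper":1}
  newtons: 20

```text
clock: 11.35
eef_pos: [510.5, 136.7, 88.1]
tcp_rot: [3.136, 0.006, 2.647]
contact_force: [0.9, 0.1, -0.3]
opening: 1.0
grasp_force: 0.0
```

Run:
```python
from h import *
s=r.sense();print(s["eef_pos"],s["opening"],s["contact_force"])
c=cam("side");f=r.grab_frame("side")
m=cv2.inRange(cv2.cvtColor(f,cv2.COLOR_BGR2HSV),(20,90,60),(34,255,255));n,l,st,ce=cv2.connectedComponentsWithStats(m)
for i in range(1,n):
  if st[i,4]>60 and 200<ce[i][0]<400:print(st[i],ce[i])
for z,d in((7,0),(47,0)):print(z,proj("side",(505.5,134.5,z)))
b=[d["box"] for d in r.recognise("holder_in","side")][:1];print(b)
w=r.grab_frame("wrist");cw=cam("wrist")
hs=cv2.cvtColor(w,cv2.COLOR_BGR2HSV)
for nm,lo,hi in(("y",(20,90,60),(34,255,255)),("g",(50,90,30),(80,255,255))):
  n,l,st,ce=cv2.connectedComponentsWithStats(cv2.inRange(hs,lo,hi))
  for i in range(1,n):
    if st[i,4]>300:print(nm,st[i],ce[i])
print(proj("wrist",(505.5,134.5,47),cw),proj("wrist",(505.5,134.5,18),cw))
a=cv2.resize(f[185:275,195:305],(400,327),interpolation=cv2.INTER_CUBIC)
o=np.zeros((400,800,3),np.uint8);o[:327,:400]=a;o[:300,400:]=cv2.resize(w,(400,300));cv2.imwrite("pics/g.png",o)
```

```text
[510.49360124 136.71993999  88.13679024] 1.00015383661374 [ 0.86993861  0.05537775 -0.28109238]
[237 221  27  22 342] [250.95614035 231.63450292]
[ 250  264   33   40 1056] [266.25094697 283.02651515]
[288 297  17  21 292] [295.88013699 306.80821918]
7 [250.50746586 240.29446856]
47 [249.20643176 225.84602656]
[[228.6, 235.9, 43.6, 20.1]]
y [    0     0   299   168 14989] [163.36813663  56.60751218]
y [ 353    0   87   43 1810] [391.43701657  13.00110497]
y [ 526    0   87   47 1501] [559.10193205  11.98467688]
y [  455     4   185   198 11658] [548.99519643 122.00574713]
y [ 217  118  121   69 2862] [273.18553459 149.06848358]
y [  218   152   422   263 33357] [418.82144677 280.71846989]
y [  97  166   89   63 2280] [138.87412281 196.24605263]
y [273 186  49  65 746] [292.68364611 210.71581769]
y [ 121  191   94   61 2316] [170.40803109 221.47668394]
y [  0 192  26  42 560] [  8.26785714 212.62678571]
y [372 195  82  41 851] [403.80141011 214.14688602]
y [    0   226   179   166 15669] [ 62.06133129 303.58261536]
y [ 476  243  164  109 6095] [562.38375718 302.13962264]
y [ 516  316   94   48 1227] [562.9600652  341.68867156]
y [558 337  55  40 690] [587.73333333 357.0942029 ]
y [ 323  350  116   58 2709] [394.96345515 381.63307494]
y [607 374  33  44 711] [628.05625879 392.54571027]
y [  0 392  27  36 430] [ 10.41627907 407.72325581]
y [513 464  41  16 464] [533.71336207 472.89655172]
g [292 201  68  41 772] [322.28756477 213.35492228]
[321.76294586 252.69581733] [322.02779712 240.51246845]
```

View pics/g.png

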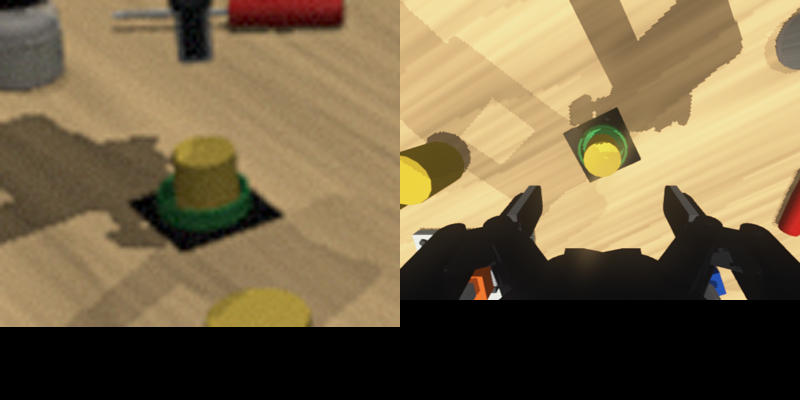

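The cap stands upright inside the dish: in the side crop it spans (172–240, 137–210) with the green rim around it. Now to the bare post.

Call:
servo_tool:
  deltas:
    - {"x":9,"y":-32,"z":0,"rx":0,"ry":0,"rz":0,"gripper":1}
    - {"x":19,"y":-64,"z":0,"rx":0,"ry":0,"rz":0,"gripper":1}
    - {"x":28,"y":-96,"z":0,"rx":0,"ry":0,"rz":0,"gripper":1}
    - {"x":38,"y":-128,"z":0,"rx":0,"ry":0,"rz":0,"gripper":1}
    - {"x":47,"y":-160,"z":0,"rx":0,"ry":0,"rz":0,"gripper":1}
    - {"x":57,"y":-192,"z":0,"rx":0,"ry":0,"rz":0,"gripper":1}
    - {"x":66,"y":-224,"z":0,"rx":0,"ry":0,"rz":0,"gripper":1}
    - {"x":76,"y":-256,"z":0,"rx":0,"ry":0,"rz":0,"gripper":1}
    - {"x":76,"y":-256,"z":0,"rx":0,"ry":0,"rz":0,"gripper":1}
    - {"x":76,"y":-256,"z":0,"rx":0,"ry":0,"rz":0,"gripper":1}
  newtons: 20

```text
clock: 12.5
eef_pos: [581.9, -120.4, 81.5]
tcp_rot: [-3.141, -0.003, 2.645]
contact_force: [0.0, 0.3, 0.2]
opening: 1.001
grasp_force: 0.0
```

Run:
```python
from h import *
s=r.sense();print(s["eef_pos"],s["tcp_rot"],s["opening"])
f=r.grab_frame("wrist");c=cam("wrist")
n,l,st,ce=cv2.connectedComponentsWithStats(cv2.inRange(cv2.cvtColor(f,cv2.COLOR_BGR2HSV),(105,120,40),(125,255,255)))
for i in range(1,n):
  if st[i,4]>500:print("blue",st[i],ce[i],ray("wrist",*ce[i],28,c))
n,l,st,ce=cv2.connectedComponentsWithStats(cv2.inRange(cv2.cvtColor(f,cv2.COLOR_BGR2HSV),(3,140,60),(16,255,255)))
for i in range(1,n):
  if st[i,4]>300:print("orange",st[i],ce[i])
```

```text
[ 581.93294463 -120.41674561   81.51354586] [-3.14095644e+00 -2.75589699e-03  2.64517057e+00] 1.0006546774012788
blue [ 380  232   39   43 1575] [398.80063492 252.84888889] [612.46510416 -73.9831152   28.        ]
orange [ 292  221   61   68 1774] [312.55806088 245.38669673]
orange [349 235  16  54 601] [357.5374376  263.70715474]
```

Call:
servo_tool:
  deltas:
    - {"x":2,"y":0,"z":-15,"rx":0,"ry":0,"rz":0,"gripper":1}
    - {"x":2,"y":0,"z":-30,"rx":0,"ry":0,"rz":0,"gripper":1}
    - {"x":2,"y":0,"z":-45,"rx":0,"ry":0,"rz":0,"gripper":1}
    - {"x":2,"y":0,"z":-55,"rx":0,"ry":0,"rz":0,"gripper":1}
    - {"x":2,"y":0,"z":-60,"rx":0,"ry":0,"rz":0,"gripper":1}
    - {"x":2,"y":0,"z":-60,"rx":0,"ry":0,"rz":0,"gripper":1}
    - {"x":2,"y":0,"z":-60,"rx":0,"ry":0,"rz":0,"gripper":1}
  newtons: 20

```text
clock: 13.25
eef_pos: [585.4, -120.2, 23.3]
tcp_rot: [3.142, 0.0, 2.647]
contact_force: [1.7, -0.9, 0.1]
opening: 1.002
grasp_force: 0.0
```

Call:
servo_tool:
  deltas:
    - {"x":1,"y":0.3,"z":-6,"rx":0,"ry":0,"rz":0,"gripper":1}
    - {"x":1,"y":0.3,"z":-11,"rx":0,"ry":0,"rz":0,"gripper":0.4}
    - {"x":1,"y":0.3,"z":-11,"rx":0,"ry":0,"rz":0,"gripper":0}
    - {"x":1,"y":0.3,"z":-11,"rx":0,"ry":0,"rz":0,"gripper":-0.3}
    - {"x":1,"y":0.3,"z":-11,"rx":0,"ry":0,"rz":0,"gripper":-0.35}
    - {"x":1,"y":0.3,"z":-11,"rx":0,"ry":0,"rz":0,"gripper":-0.4}
    - {"x":1,"y":0.3,"z":-11,"rx":0,"ry":0,"rz":0,"gripper":-0.45}
    - {"x":1,"y":0.3,"z":-11,"rx":0,"ry":0,"rz":0,"gripper":-0.5}
    - {"x":1,"y":0.3,"z":-11,"rx":0,"ry":0,"rz":0,"gripper":-0.6}
  newtons: 20

```text
clock: 14.15
eef_pos: [586.3, -119.9, 12.3]
tcp_rot: [3.141, 0.0, 2.647]
contact_force: [-0.2, 0.7, 2.7]
opening: 0.274
grasp_force: 20.6
```

Gripped the post at 23 mm. The reported TCP now coincides with block_base, so rocking about the −y edge by θ means z +25θ and a turn of θ·(0.88, −0.474). First I tighten the grip, then start to rock.

Call:
servo_tool:
  deltas:
    - {"x":0,"y":0,"z":0,"rx":0,"ry":0,"rz":0,"gripper":-1}
    - {"x":0,"y":0,"z":0,"rx":0,"ry":0,"rz":0,"gripper":-1}
    - {"x":0,"y":0,"z":0,"rx":0,"ry":0,"rz":0,"gripper":-1}
    - {"x":0,"y":0,"z":0.5,"rx":0.026,"ry":-0.014,"rz":0,"gripper":-1}
    - {"x":0,"y":0,"z":1,"rx":0.044,"ry":-0.024,"rz":0,"gripper":-1}
    - {"x":0,"y":0,"z":1.5,"rx":0.062,"ry":-0.033,"rz":0,"gripper":-1}
    - {"x":0,"y":0,"z":2,"rx":0.079,"ry":-0.043,"rz":0,"gripper":-1}
    - {"x":0,"y":0,"z":2.5,"rx":0.097,"ry":-0.052,"rz":0,"gripper":-1}
    - {"x":0,"y":0,"z":2.5,"rx":0.106,"ry":-0.057,"rz":0,"gripper":-1}
    - {"x":0,"y":0,"z":2.5,"rx":0.106,"ry":-0.057,"rz":0,"gripper":-1}
  newtons: 120

```text
clock: 15.15
eef_pos: [586.6, -120.0, 15.4]
tcp_rot: [3.02, 0.001, 2.646]
contact_force: [-2.0, 2.0, 7.9]
opening: 0.262
grasp_force: 119.0
```

Call:
servo_tool:
  deltas:
    - {"x":0,"y":0,"z":0.4,"rx":0.018,"ry":-0.01,"rz":0,"gripper":-1}
    - {"x":0,"y":0,"z":0.8,"rx":0.035,"ry":-0.019,"rz":0,"gripper":-1}
    - {"x":0,"y":-0.3,"z":1.3,"rx":0.053,"ry":-0.028,"rz":0,"gripper":-1}
    - {"x":0,"y":-0.3,"z":1.8,"rx":0.07,"ry":-0.038,"rz":0,"gripper":-1}
    - {"x":0,"y":-0.3,"z":2.3,"rx":0.088,"ry":-0.047,"rz":0,"gripper":-1}
    - {"x":0,"y":-0.3,"z":2.3,"rx":0.088,"ry":-0.047,"rz":0,"gripper":-1}
    - {"x":0,"y":-0.3,"z":2.3,"rx":0.088,"ry":-0.047,"rz":0,"gripper":-1}
  newtons: 120

```text
clock: 15.85
eef_pos: [586.9, -119.6, 17.8]
tcp_rot: [2.92, -0.0, 2.646]
contact_force: [1.5, 5.4, 8.6]
opening: 0.262
grasp_force: 119.0
```

Run:
```python
from h import *
s=r.sense();print(s["eef_pos"],s["tcp_rot"],s["contact_force"],s["wrist_torque"],s["grasp_force"])
f=r.grab_frame("side")
for nm,g in(("0",cv2.imread("pics/side2.png")),("now",f)):
  n,l,st,ce=cv2.connectedComponentsWithStats(cv2.inRange(cv2.cvtColor(g,cv2.COLOR_BGR2HSV),(3,140,50),(16,255,255)))
  for i in range(1,n):
    if st[i,4]>60 and abs(ce[i][0]-345)<25 and abs(ce[i][1]-265)<25:
      q=cv2.minAreaRect(np.argwhere(l==i)[:,::-1].astype(np.float32));print(nm,st[i],ce[i],q)
t=0.22;xb=np.array([.88,-.474,0]);n0=np.array([586.3,-120,12])
p=n0-25*np.array([.474,.88,0]);Rm=R.from_rotvec(xb*t)
for nm,P in(("shoulder+y",n0+[.474*25,.88*25,30]),("shoulder-y",n0+[-.474*25,-.88*25,30])):print(nm,proj("side",P),proj("side",p+Rm.apply(P-p)))
```

```text
[ 586.91137795 -119.59343222   17.84374516] [ 2.91972431e+00 -5.24207749e-05  2.64598877e+00] [1.53641658 5.39642747 8.56843729] [ 0.94481109 -0.20751064  0.03930878] 118.96773934364319
0 [333 257  25  24 311] [344.09324759 268.76527331] ((344.7115478515625, 267.0577392578125), (22.35723876953125, 22.945587158203125), 78.69007110595703)
now [334 256  24  24 314] [344.37579618 268.63057325] ((345.5, 267.5), (23.0, 23.0), 90.0)
shoulder+y [341.6727596 255.6659842] [342.37199125 253.5965343 ]
shoulder-y [346.22053469 268.32438421] [346.83788877 270.3364852 ]
```

Run:
```python
from h import *
f0=cv2.imread("pics/side2.png");f=r.grab_frame("side");cv2.imwrite("pics/side3.png",f)
print("t",r.sense()["clock"])
n0=np.array([585.5,-123,12]);xb=np.array([.88,-.474,0]);yb=np.array([.474,.88,0])
p=n0-25*yb;Rm=R.from_rotvec(xb*.22)
# strip profiles of "orange-ness" down columns across the -y shoulder edge and top +y edge
def oran(g):
    g=g.astype(float);return g[:,:,2]-g[:,:,0]
for u in(336,339,341,348,351,354):
    print(u,oran(f0)[252:284,u].astype(int).tolist());print("   ",oran(f)[252:284,u].astype(int).tolist())
for x in(-22,22):
  for y in(-25,25):
    for z in(0,30):
      P=n0+x*xb+y*yb+[0,0,z];print(x,y,z,proj("side",P).round(1),proj("side",p+Rm.apply(P-p)).round(1))
```

```text
t 15.95
336 [-20, -66, -65, -64, -52, 42, 91, 83, 81, 81, 80, 82, 79, 78, 72, 51, 49, 60, 57, 59, 55, 62, 53, 49, 45, 42, 31, 30, 23, 8, 12, 11]
    [-23, -68, -49, 32, 80, 82, 81, 85, 78, 82, 87, 79, 78, 68, 68, 72, 66, 61, 56, 58, 54, 63, 48, 40, 38, 25, 26, 21, 22, 8, 6, 12]
339 [-3, 3, 2, 4, 5, 1, 4, 5, 14, 27, 41, 50, 44, 50, 65, 54, 74, 89, 75, 73, 63, 72, 79, 72, 75, 68, 44, 16, 12, 6, -1, 6]
    [-4, -3, 0, 20, 25, 27, 31, 44, 58, 64, 72, 79, 84, 83, 85, 81, 82, 80, 84, 76, 72, 58, 66, 65, 68, 68, 51, 18, 15, 7, 2, 2]
341 [3, 6, 5, 1, 5, 6, 3, 4, 3, 4, 2, 0, 0, 16, 53, 88, 110, 118, 97, 69, 72, 70, 76, 71, 47, 14, -18, -38, -42, -44, -36, -25]
    [-2, 3, 3, 5, 1, 3, 3, 1, 2, 2, -2, 2, 9, 14, 35, 54, 67, 66, 72, 68, 65, 58, 63, 64, 55, 21, -5, -26, -18, -26, -26, -25]
348 [5, 4, 5, 0, 4, 5, 8, 3, 6, 4, 2, 2, 0, 69, 119, 118, 119, 96, 66, 75, 69, 73, 80, 58, 18, -6, -38, -50, -55, -50, -52, -52]
    [6, -7, 8, 1, -2, -4, -2, 5, -1, 4, 3, -5, 1, -2, 5, 37, 62, 64, 82, 77, 60, 67, 70, 53, 14, -9, -28, -51, -44, -44, -43, -55]
351 [16, 11, 8, 17, 36, 48, 44, 32, 30, 46, 50, 50, 57, 95, 117, 117, 114, 88, 69, 72, 74, 72, 78, 41, 13, -9, -50, -53, -54, -53, -56, -54]
    [3, 4, 3, -4, -3, -1, -5, 5, 7, 3, 4, 2, 10, 34, 90, 127, 122, 118, 96, 66, 62, 66, 64, 40, 12, -8, -47, -60, -49, -53, -54, -56]
354 [30, 14, 13, 13, 13, 13, 22, 38, 50, 67, 98, 112, 121, 118, 118, 118, 99, 72, 74, 77, 73, 75, 81, 44, 13, -23, -54, -56, -48, -51, -51, -50]
    [8, -7, 9, -3, 0, 0, 32, 112, 139, 143, 142, 133, 122, 120, 122, 119, 117, 121, 96, 60, 63, 67, 62, 56, 13, -24, -57, -54, -56, -54, -53, -51]
-22 -25 0 [336.5 281.9] [336.5 281.9]
-22 -25 30 [336.5 270.2] [337.1 272.2]
-22 25 0 [332.4 268.9] [332.4 265. ]
-22 25 30 [332.3 257.4] [332.9 255.3]
22 -25 0 [356.9 279.8] [356.9 279.8]
22 -25 30 [357.1 268. ] [357.8 270. ]
22 25 0 [352.  266.9] [352.2 263. ]
22 25 30 [352.2 255.4] [353.  253.3]
```

The block is tilted as planned: its far shoulder edge moved 2 px up and the near one 2 px down, as predicted, with the −y foot down and the +y foot about 11 mm up. Now I rock it the other way about the free +y edge.

Call:
servo_tool:
  deltas:
    - {"x":0,"y":0,"z":1,"rx":0,"ry":0,"rz":0,"gripper":-1}
    - {"x":0,"y":0,"z":2.6,"rx":-0.018,"ry":0.009,"rz":0,"gripper":-1}
    - {"x":0,"y":0,"z":3.3,"rx":-0.044,"ry":0.024,"rz":0,"gripper":-1}
    - {"x":0,"y":0,"z":4,"rx":-0.07,"ry":0.038,"rz":0,"gripper":-1}
    - {"x":0,"y":0.3,"z":4.6,"rx":-0.088,"ry":0.047,"rz":0,"gripper":-1}
    - {"x":0,"y":0.3,"z":5.2,"rx":-0.11,"ry":0.06,"rz":0,"gripper":-1}
    - {"x":0,"y":0.3,"z":5.8,"rx":-0.132,"ry":0.071,"rz":0,"gripper":-1}
    - {"x":0,"y":0.3,"z":6.5,"rx":-0.158,"ry":0.085,"rz":0,"gripper":-1}
    - {"x":0,"y":0.3,"z":7.5,"rx":-0.194,"ry":0.104,"rz":0,"gripper":-1}
    - {"x":0,"y":0.3,"z":7.5,"rx":-0.194,"ry":0.104,"rz":0,"gripper":-1}
  newtons: 120

```text
clock: 16.95
eef_pos: [586.1, -119.3, 24.1]
tcp_rot: [-3.14, -0.0, 2.648]
contact_force: [-0.1, -2.4, -0.8]
opening: 0.258
grasp_force: 121.2
```

Call:
servo_tool:
  deltas:
    - {"x":0,"y":0,"z":2,"rx":-0.044,"ry":0.024,"rz":0,"gripper":-1}
    - {"x":0,"y":0,"z":3,"rx":-0.053,"ry":0.028,"rz":0,"gripper":-1}
    - {"x":0,"y":0,"z":5,"rx":-0.026,"ry":0.014,"rz":0,"gripper":-1}
    - {"x":0,"y":0,"z":8,"rx":0,"ry":0,"rz":0,"gripper":-1}
    - {"x":0,"y":0,"z":12,"rx":0,"ry":0,"rz":0,"gripper":-1}
    - {"x":0,"y":0,"z":16,"rx":0,"ry":0,"rz":0,"gripper":-1}
    - {"x":0,"y":0,"z":20,"rx":0,"ry":0,"rz":0,"gripper":-1}
    - {"x":0,"y":0,"z":24,"rx":0,"ry":0,"rz":0,"gripper":-1}
    - {"x":0,"y":0,"z":24,"rx":0,"ry":0,"rz":0,"gripper":-1}
    - {"x":0,"y":0,"z":24,"rx":0,"ry":0,"rz":0,"gripper":-1}
  newtons: 120

```text
clock: 17.95
eef_pos: [586.2, -119.7, 48.5]
tcp_rot: [3.142, 0.0, 2.647]
contact_force: [-0.2, 0.4, -3.4]
opening: 0.26
grasp_force: 121.1
```

Run:
```python
from h import *
s=r.sense();print(s["eef_pos"],s["tcp_rot"],s["contact_force"],s["grasp_force"],s["opening"])
f=r.grab_frame("side");f0=cv2.imread("pics/side2.png")
g=f.astype(float);o=g[:,:,2]-g[:,:,0]
for u in(339,346,354):print(u,o[235:285,u].astype(int).tolist())
n0=np.array([585.5,-123,12]);xb=np.array([.88,-.474,0]);yb=np.array([.474,.88,0])
for h in(0,35):
  for x,y,z in((22,-25,0),(22,-25,30),(-22,-25,0),(-22,25,30)):print(h,x,y,z,proj("side",n0+x*xb+y*yb+[0,0,z+h]).round(1))
n,l,st,ce=cv2.connectedComponentsWithStats(cv2.inRange(cv2.cvtColor(f,cv2.COLOR_BGR2HSV),(3,140,50),(16,255,255)))
for i in range(1,n):
    if st[i,4]>60 and abs(ce[i][0]-345)<30 and abs(ce[i][1]-260)<30:print(st[i],ce[i])
for k in("cap","block"):print(k,[(np.round(d["box"]).tolist(),round(d["conf"],2)) for d in r.recognise(k,"side")][:3])
```

```text
[ 586.23103036 -119.73173183   48.50229197] [3.14157845e+00 2.50536709e-04 2.64702874e+00] [-0.16856764  0.41057312 -3.40127541] 121.14151954650879 0.25966558968152914
339 [3, 2, -1, -3, -1, 1, -5, 1, 3, 2, 4, 9, 23, 27, 42, 49, 55, 60, 53, 59, 59, 64, 61, 59, 70, 67, 61, 71, 63, 34, 10, 15, 21, 7, 6, 5, 8, 6, 6, 5, 9, 8, 7, 5, 5, 10, 12, 1, -4, 11]
346 [0, 1, -4, -5, -2, -2, 5, 2, -1, -3, -4, -3, -5, 3, -2, 3, 26, 55, 62, 72, 74, 71, 63, 72, 74, 71, 76, 74, 51, 18, 1, 20, 18, 2, 7, 5, 5, 6, 5, 6, 9, 8, -6, -33, -54, -46, -48, -47, -55, -52]
354 [29, 42, 64, 75, 73, 71, 72, 70, 70, 75, 88, 98, 102, 107, 113, 115, 118, 116, 122, 97, 73, 72, 71, 75, 75, 80, 71, 61, 17, 3, 16, 18, -1, -3, 2, 5, 4, 10, 11, 13, 11, 4, -27, -52, -65, -48, -57, -55, -52, -54]
0 22 -25 0 [356.9 279.8]
0 22 -25 30 [357.1 268. ]
0 -22 -25 0 [336.5 281.9]
0 -22 25 30 [332.3 257.4]
35 22 -25 0 [357.2 266. ]
35 22 -25 30 [357.4 253.9]
35 -22 -25 0 [336.5 268.2]
35 -22 25 30 [332.2 243.6]
[333 242  24  25 351] [344.09401709 254.98860399]
cap [([249.0, 263.0, 34.0, 40.0], 0.84), ([242.0, 221.0, 19.0, 18.0], 0.65), ([288.0, 300.0, 18.0, 17.0], 0.63)]
block [([332.0, 244.0, 28.0, 22.0], 0.76), ([188.0, 176.0, 26.0, 35.0], 0.74)]
```

```bash
python3 -c "
from rig import r
print(r.sign_off())"
```

```text
the job is handed in; nothing more can be done
None
```

The cap stands upright in the green holder, and I handed the job in at about 18 s with the block rocked free and held level roughly 36 mm above its nest floor, about 18 mm clear of the housings; `sign_off` returned no verdict, so I don't know the judged result.

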